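# Lock the eclair tray in its display dock

### The arm

A 6-joint arm with a two-finger parallel gripper is mounted at the origin on the work surface. World frame = base frame: x ahead of the robot, y to its left, z up, the work surface at z = 0. Lengths are in m, angles in rad, forces in N, time in s.
With the tool pointing down it reaches from about 0.375 to 0.925 m from the base axis. Payload 5.7 kg.
Tool frame: the origin (TCP) lies at the very end of the fingers, on their centre line; the grasp point (between the pads) lies 19 mm behind it; z points along the fingers, y is the direction in which the jaws open and shut (so a half turn about z gives the same grasp; the last joint's range is limited). The gripper opens to 85 mm and grips with 20 to 120 N. Pads are 22 mm wide; open, the fingers measure 114 mm over their backs; the gripper's body (76 mm by 85 mm) begins 54 mm behind the grasp point. The pads swing forward as they close: fully open they stand 13 mm farther back than shut.
Start: joints at [-1.307, 0.359, 1.51, -0, 1.272, -0.115], TCP at [0.222, -0.557, 0.231] pointing down, gripper open.
Joint ranges: [-2.97, 2.97], [-1.01, 2.36], [0.21, 2.38], [-0.96, 4.11], [0.2, 2.71], [-2.98, 2.98]. Speed limits (rad/s): [2.39, 2.39, 3.14, 3.14, 3.14, 3.14].

### API

Orientations are given as a unit quaternion [x, y, z, w].
In Python, from station import robot gives the robot as it stands.
- The arm moves only by the shell command python3 -m creep 'ROWS' [FORCE]. ROWS is JSON, a list of rows, each a list of 7 numbers: the turn, a rotation vector about the tool's x, y, z in rad, then the shift along the tool's x, y, z in cm, then the opening, from 0 (shut) to 1 (fully open). A call has 1 to 20 rows; each row is the pose to reach, as a shift and turn from the pose commanded when the call began, along the tool's axes at that moment; what a row does not reach only later rows make up. A row lasts 1/10 s, in which the tool goes at most 50 mm and 8.59 degrees, less where a joint would pass 70% of its speed; a pose out of reach is approached as far as the arm can. A call with a gripper value outside its range is refused whole. The fingers move at their own pace and stop on an object; FORCE is the grip in N (left out, the last holds). Time passes only in rows, so rows that repeat a pose let the fingers close. It gives the time, the measured TCP pose, the force and the opening at its end, in the units of the state.
- robot.read_state(): the state, without advancing time (a new reading comes with each control period).
- robot.camera(name): name is "scene" or "top" or "wrist"; returns a dict with "frame" (400x640x3 uint8, red, green, blue), "vertical_fov" (degrees; the focal length in pixels is half the picture's height over the tangent of half this angle, whatever the lens; pixels are square), "cx", "cy" (the principal point, pixels), "camera_from_world" (4x4, takes a point from world to camera coordinates). Camera axes: x right, y down, z forward; pixel columns grow to the right and rows downward; lengths in m; the calibration is good to about 2 mm. The wrist camera is an equidistant fisheye: a pixel r from the principal point sees the ray r / f radians off the axis. A picture is of the moment at which its call begins. There is no depth.
- robot.close_job(): hands the job in, once; it reports no verdict.
The state is a dict: "clock": time; "joints": joint angles; "qd": joint speeds; "joint_torque": joint torques, N m; "eef_pos": TCP position; "ee_rot": TCP orientation; "ft_force": force on the tool from outside, world axes, zero at the start; "wrist_torque": the same for the moment, N m; "grip_width": opening from 0.0 (shut) to 1.0 (fully open).
Only numpy, scipy, OpenCV 4.12 (cv2) and the standard library are available. Lean on these libraries where they do the work, as an engineer would, in place of code of your own. Each camera call takes 0.05 s, during which the arm holds its last target. There are 200 camera calls.

### The job

A tray of eclairs sits partly pulled out of its wire dock on the doughnut-shop counter. With your fingertips, push the tray straight in until it is fully home against the back stop, then push the dock's retaining lever over past upright so that it snaps down across the front of the tray. Only push, gently: do not grip or force the lever, do not lift or tip the tray or take eclairs off it, and leave the other things on the counter where they stand.

Things in the scene. Friction and masses are not known exactly. Their poses are not given: they have to be found in the camera images.
- dock: Cream wire tray dock fixed to the counter. x: direction the tray slides in, z up; origin on the counter under the centre of the home tray. Wire shelf: top 30 mm above the counter, x -160 to +105, y +-95 mm. Side guides, tops 60 mm high, inner faces y = +-88 mm, x -75 to +105 mm. Back stop face x = +100 mm, 70 mm high. Lever pivot block 26 x 30 x 69 mm high at x -114, y -107 mm.
- tray: Loose lime-green open tray, 200 (x) by 170 (y) by 22 mm high, walls and floor 5 mm, 0.2 to 0.42 kg, on the dock's shelf with 3 mm play to each side guide. Origin: centre of its underside, 30 mm above the counter. It starts at dock x = -40 to -70 mm; home is its origin at the dock's origin in x and y. Pushing it takes about 3 to 9 N.
- tray_front (a point): Middle of the top edge of the tray's front wall (the outer face, on the robot's side), 52 mm above the counter; push here, on the wall's outer face, along the dock's +x.
- lever (a joint): Retaining lever's angle (rad), turning in the dock's y-z plane: 0 = open, leaning 26 degrees to the dock's -y, away from the tray; 0.45 = upright (dead centre); 2.09 = shut stop, almost level across the tray's front, towards dock +y. A spring drives it away from 0.45 either way, so past 0.45 it snaps shut by itself. Moving it off the open stop takes about 2 to 6 N at the ball (more if the finger drags on it), none at upright.
- lever_tip (a point): Centre of the black ball (20 mm diameter) at the free end of the lever, a 10 mm steel rod; 100 mm from the pivot. Open, it is at dock x = -114, y = -146 mm, 145 mm above the counter; upright 155 mm above the counter; shut, dock y = -3 mm, 48 mm above the counter.
- lever_pivot (a point): The lever's hinge point, fixed on the dock at dock x = -114, y = -103 mm, 55 mm above the counter. The hinge axis runs along the dock's x.
- cup: Loose open paper cup, 76 mm across the rim, 95 mm high, left of the dock (then the shaker is right) or right of it; origin under its centre. Leave alone.
- mug: Loose white mug, 80 mm across, 90 mm high, handle at its +y, beside the dock; origin under its centre. Leave alone.
- shaker: Loose glass shaker, 60 mm across, 130 mm high, steel cap, right or left of the dock; origin under its centre. Leave alone.
- tongs: Steel tongs, 250 mm long (x), 36 mm wide, 12 mm high, lying on the counter to the left; origin under the middle. Leave alone.
- carton: Loose cardboard carton 140 x 100 x 70 mm on the right of the counter; origin under its centre. Leave alone.
- bell: Small steel counter bell, 72 mm across, 46 mm high, on the counter on the robot's side; origin under its centre. Leave alone.
- eclair0: Loose chocolate-topped eclair, 127 x 42 x 34 mm, lying along the tray's x in the tray (right one as seen from the robot), 0.05 kg; origin under its centre, 5 mm above the tray's underside. May slide a little in the tray; do not lift.
- eclair1: Loose chocolate-topped eclair, 127 x 42 x 34 mm, lying along the tray's x in the tray (middle one as seen from the robot), 0.05 kg; origin under its centre, 5 mm above the tray's underside. May slide a little in the tray; do not lift.
- eclair2: Loose chocolate-topped eclair, 127 x 42 x 34 mm, lying along the tray's x in the tray (left one as seen from the robot), 0.05 kg; origin under its centre, 5 mm above the tray's underside. May slide a little in the tray; do not lift.
There are look-alikes about, which are no part of the job. What is shaped like the eclair2 but red or yellow is not meant.

How it is judged:
By the outcome, as a careful person would: the job done as asked, in the order asked, and still so for the second after the job is handed in, with the robot touching nothing.
It also fails if it takes over 42 s, if anything falls off the work surface, if the arm or the gripper's body presses on something with over 40 N, if the wrist force passes 120 N, or if a joint passes its speed limit or range.

## Working session

There is one attempt and no reset: what is moved stays moved. The work goes in short steps, Python scripts to look and compute and a shell command to move; the robot and the scene stay as the last step left them, time stands still between calls to the robot, and variables do not carry over. Pictures are saved under pics/ and viewed, about 8 in all and at most 12, crops included, and the job is handed in when it is done.

```bash
mkdir -p pics; cat > h.py <<'E'
import numpy as np, cv2
from station import robot
from scipy.spatial.transform import Rotation as R
def snap(n,f):
    c=robot.camera(n); cv2.imwrite('pics/'+f,c['frame'][:,:,::-1]); np.save('pics/'+f+'.npy',{k:c[k] for k in c if k!='frame'},allow_pickle=True); return c
def cal(f): return np.load('pics/'+f+'.npy',allow_pickle=True).item()
def foc(c): return 200/np.tan(np.radians(c['vertical_fov'])/2)
def ray(c,u,v):
    d=np.array([(u-c['cx'])/foc(c),(v-c['cy'])/foc(c),1]); T=np.array(c['camera_from_world']); Rm=T[:3,:3]
    return -Rm.T@T[:3,3], Rm.T@d
def atz(c,u,v,z):
    o,d=ray(c,u,v); return o+d*(z-o[2])/d[2]
def proj(c,p):
    T=np.array(c['camera_from_world']); q=T[:3,:3]@np.array(p)+T[:3,3]; return c['cx']+foc(c)*q[0]/q[2], c['cy']+foc(c)*q[1]/q[2]
E
python3 - <<'E'
from h import *
for n in('scene','top'):
    c=snap(n,n+'1.png'); print(n,ray(c,c['cx'],c['cy']),foc(c))
s=robot.read_state(); print(s['clock'],s['eef_pos'],s['ee_rot'])
E
```

```text
scene (array([ 1.2545491 , -0.3914269 ,  1.45161332]), array([-0.46775868,  0.24788416, -0.84838391])) 437.8294056002416
top (array([ 0.43804615, -0.00519022,  1.54233017]), array([ 0.07785063, -0.01668337, -0.99682543])) 472.7234512626212
0.1 [ 0.22171357 -0.55685264  0.23050052] [ 9.82115784e-01  1.88275958e-01 -7.27447602e-05 -8.63635697e-04]
```

View pics/top1.png

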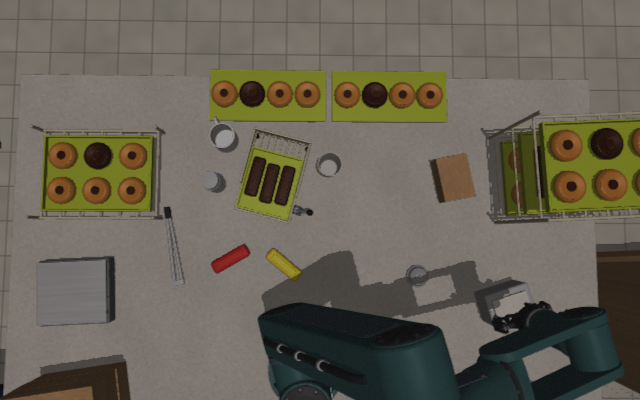

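View pics/scene1.png

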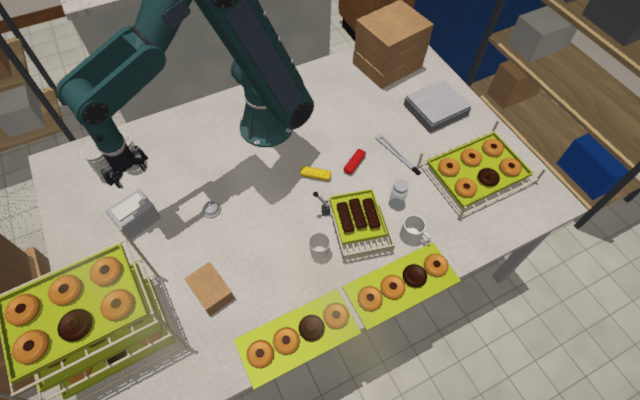

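The dock is centred around top pixel (275,175), with the lever at (305,211) on its right. The cup, at (328,165), is to the right. I'll zoom in on both views.

```bash
python3 - <<'E'
import cv2,numpy as np
a=cv2.imread('pics/top1.png')[120:230,225:345]; a=cv2.resize(a,None,fx=5,fy=5,interpolation=cv2.INTER_CUBIC)
cv2.imwrite('pics/c1.png',a)
b=cv2.imread('pics/scene1.png')[170:270,295:435]; b=cv2.resize(b,None,fx=5,fy=5,interpolation=cv2.INTER_CUBIC)
cv2.imwrite('pics/c2.png',b)
E
```

```text
(no output)
```

View pics/c1.png

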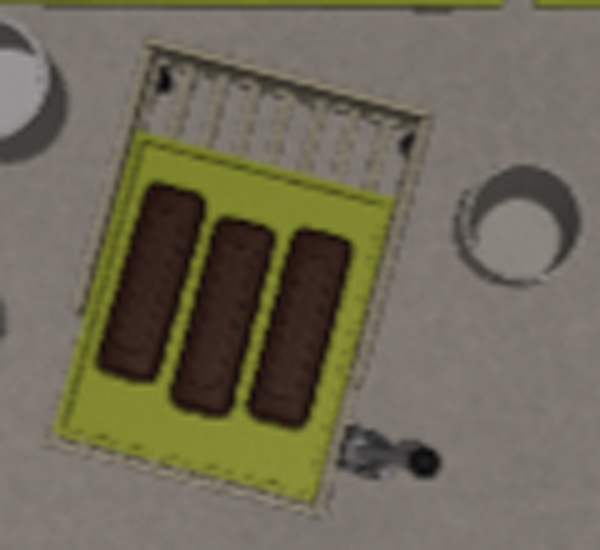

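View pics/c2.png

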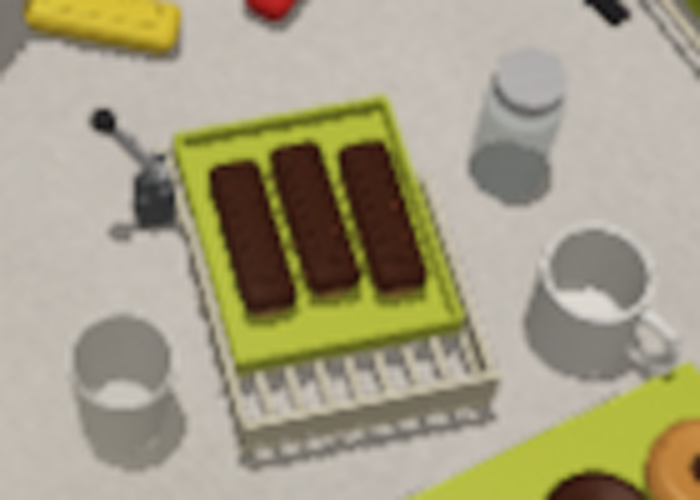

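Top crop: the tray's top corners are (140,137), (393,200), (318,505) and (60,435). The back stop's top corners are about (150,45) and (428,117), and the ball is at (424,461). In the scene crop the ball is at (103,120).

```bash
python3 - <<'E'
from h import *
from scipy.optimize import least_squares
ct=cal('top1.png');cs=cal('scene1.png')
T=lambda x,y:(225+x/5-.4,120+y/5-.4); S=lambda x,y:(295+x/5-.4,170+y/5-.4)
obs=[]
for c,f,pts in((ct,T,[((140,137),(100,85,52),1),((393,200),(100,-85,52),1),((318,505),(-100,-85,52),1),((60,435),(-100,85,52),1),((424,461),(-114,-146,145),0),((150,45),(105,95,70),0),((428,117),(105,-95,70),0)]),
 (cs,S,[((385,98),(-100,85,52),1),((177,135),(-100,-85,52),1),((238,366),(100,-85,52),1),((462,325),(100,85,52),1),((103,120),(-114,-146,145),0),((497,378),(105,95,70),0),((243,428),(105,-95,70),0)])):
    for p,q,t in pts: obs.append((c,f(*p),np.array(q)/1000,t))
def W(p,q,t):
    q=q+np.array([p[3]*t,p[4]*t,0]); a=p[2]
    return np.array([p[0]+np.cos(a)*q[0]-np.sin(a)*q[1],p[1]+np.sin(a)*q[0]+np.cos(a)*q[1],q[2]])
fun=lambda p:np.concatenate([np.array(proj(c,W(p,q,t)))-px for c,px,q,t in obs])
r=least_squares(fun,[.7,.1,-.2,-.05,0],loss='soft_l1'); print(r.x.round(4)); print(fun(r.x).reshape(-1,2).round(1))
p=r.x;np.save('dock.npy',p)
for n,q,t in(('front',(-.1,0,.052),1),('tip',(-.114,-.146,.145),0),('home front',(-.1,0,.052),0)): print(n,W(p,np.array(q),t).round(4))
E
```

```text
[ 0.6406  0.103  -0.252  -0.0507 -0.    ]
[[-0.3 -1.6]
 [ 0.8 -0.7]
 [-0.4 -0.8]
 [-1.  -0.5]
 [ 0.3  0.5]
 [-1.3 -2. ]
 [ 1.4 -1.1]
 [-0.2 -1. ]
 [-1.6 -0.5]
 [-1.1 -0.6]
 [-0.2 -1.4]
 [-0.5 -0.1]
 [ 0.9 -1.2]
 [-0.7 -0.7]]
front [0.4947 0.1405 0.052 ]
tip [ 0.4938 -0.01    0.145 ]
home front [0.5438 0.1279 0.052 ]
```

```bash
cat >> h.py <<'E'
P=np.load('dock.npy')
def dw(x,y,z):
    a=P[2]; return np.array([P[0]+np.cos(a)*x-np.sin(a)*y,P[1]+np.sin(a)*x+np.cos(a)*y,z])
def wd(p):
    a=P[2]; d=np.array(p[:2])-P[:2]; return np.array([np.cos(a)*d[0]+np.sin(a)*d[1],-np.sin(a)*d[0]+np.cos(a)*d[1],p[2]])
def rel(pos,Rm=None):
    s=robot.read_state(); R0=R.from_quat(s['ee_rot']); 
    t=(R0.inv()*Rm).as_rotvec() if Rm is not None else np.zeros(3)
    return t.round(3),(R0.inv().apply(np.array(pos)-s['eef_pos'])*100).round(2)
a=P[2]
DOWN=R.from_matrix(np.array([[np.cos(a),np.sin(a),0],[np.sin(a),-np.cos(a),0],[0,0,-1]]))
E
python3 - <<'E'
from h import *
c=cal('top1.png')
for n,u,v in(('yel1',270,251),('yel2',297,275),('yel3',291,279)): w=atz(c,u,v,.025);print(n,w.round(3),wd(w).round(3))
print(rel([.42,-.13,.25],DOWN)); print(rel(dw(-.195,0,.2),DOWN))
E
```

```text
yel1 [0.375 0.115 0.025] [-0.261 -0.054  0.025]
yel2 [0.299 0.029 0.025] [-0.312 -0.157  0.025]
yel3 [0.287 0.048 0.025] [-0.329 -0.142  0.025]
(array([-0.002,  0.   ,  0.631]), array([ 34.21, -32.33,  -1.89]))
(array([-0.002,  0.   ,  0.631]), array([ 47.57, -57.31,   3.16]))
```

```bash
python3 -m creep '[[0,0,0.1,34.2,-32.3,-1.9,0],[0,0,0.2,34.2,-32.3,-1.9,0],[0,0,0.3,34.2,-32.3,-1.9,0],[0,0,0.4,34.2,-32.3,-1.9,0],[0,0,0.5,34.2,-32.3,-1.9,0],[0,0,0.63,34.2,-32.3,-1.9,0],[0,0,0.63,34.2,-32.3,-1.9,0],[0,0,0.63,34.2,-32.3,-1.9,0],[0,0,0.63,34.2,-32.3,-1.9,0],[0,0,0.63,47.6,-57.3,3.2,0],[0,0,0.63,47.6,-57.3,3.2,0],[0,0,0.63,47.6,-57.3,3.2,0],[0,0,0.63,47.6,-57.3,3.2,0],[0,0,0.63,47.6,-57.3,3.2,0],[0,0,0.63,47.6,-57.3,3.2,0],[0,0,0.63,47.6,-57.3,3.2,0],[0,0,0.63,47.6,-57.3,3.2,0],[0,0,0.63,47.6,-57.3,3.2,0]]'
python3 - <<'E'
from h import *
s=robot.read_state();print(wd(s['eef_pos']),s['clock'],s['joints']);print(rel(dw(-.195,0,.042),DOWN))
E
```

```text
clock: 1.9
eef_pos: [0.4519, 0.1501, 0.1992]
ee_rot: [0.992, -0.125, -0.0, 0.0]
ft_force: [-0.1, -0.4, -0.5]
grip_width: 0.005
[-0.19455549 -0.00144469  0.19919881] 1.9 [ 1.75954466e-01  2.16675988e-01  1.80934557e+00 -7.29599440e-04
  1.11648763e+00  1.99784700e+00]
(array([0.001, 0.001, 0.001]), array([-0.04, -0.16, 15.72]))
```

```bash
python3 -m creep '[[0,0,0,0,-0.1,4,0],[0,0,0,0,-0.1,8,0],[0,0,0,0,-0.1,11,0],[0,0,0,0,-0.1,13.5,0],[0,0,0,0,-0.1,15,0],[0,0,0,0,-0.1,15.6,0],[0,0,0,0,-0.1,15.6,0]]'
python3 - <<'E'
from h import *
c=snap('scene','s2.png'); w=snap('wrist','w2.png')
b=c['frame'][130:280,270:430,::-1]; b=cv2.resize(b,None,fx=3,fy=3,interpolation=cv2.INTER_CUBIC); w=w['frame'][:,:,::-1]
o=np.zeros((450,480+320,3),np.uint8);o[:,:480]=b;o[:200,480:]=cv2.resize(w,(320,200));cv2.imwrite('pics/c3.png',o)
print(wd(robot.read_state()['eef_pos']))
E
```

```text
clock: 2.6
eef_pos: [0.4523, 0.1505, 0.0431]
ee_rot: [0.992, -0.126, -0.001, 0.0]
ft_force: [0.2, -0.0, 0.2]
grip_width: -0.001
[-1.93558946e-01  2.79170282e-05  4.41149256e-02]
```

View pics/c3.png

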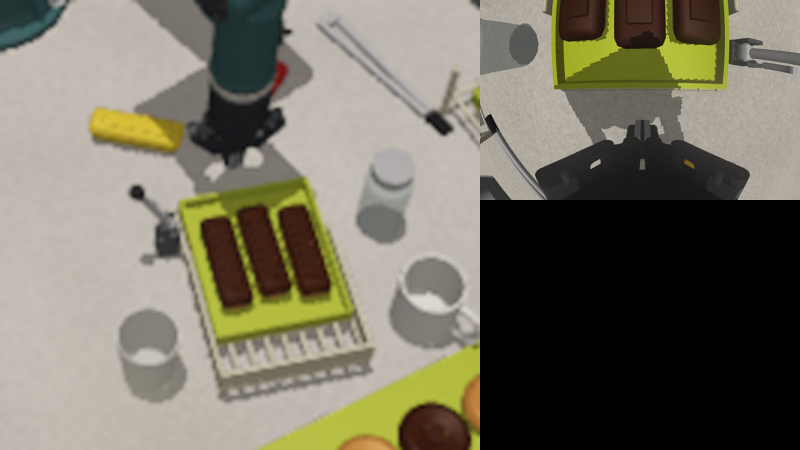

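The closed fingers sit centred behind the tray's front wall (wrist view: fingers at column 641, tray from 553 to 728). Now I'll push.

```bash
python3 -m creep '[[0,0,0,1,0,0,0],[0,0,0,2,0,0,0],[0,0,0,2.4,0,0,0],[0,0,0,2.8,0,0,0],[0,0,0,3.2,0,0,0],[0,0,0,3.6,0,0,0],[0,0,0,4,0,0,0],[0,0,0,4.4,0,0,0],[0,0,0,4.8,0,0,0],[0,0,0,5.2,0,0,0],[0,0,0,5.6,0,0,0],[0,0,0,6,0,0,0],[0,0,0,6.4,0,0,0],[0,0,0,6.8,0,0,0],[0,0,0,7.1,0,0,0]]'
python3 -c "
from h import *
s=robot.read_state();print(wd(s['eef_pos']),rel(dw(-.111,0,.043),DOWN))"
```

```text
clock: 4.2
eef_pos: [0.5188, 0.1344, 0.0429]
ee_rot: [0.992, -0.125, -0.002, 0.0]
ft_force: [-6.5, 1.9, 4.3]
grip_width: 0.004
[-1.25815072e-01  5.02365976e-05  4.29272956e-02] (array([0.001, 0.005, 0.001]), array([ 1.48,  0.01, -0.01]))
```

```bash
python3 -m creep '[[0,0,0,0.2,0,0,0],[0,0,0,0.4,0,0,0],[0,0,0,0.6,0,0,0],[0,0,0,0.8,0,0,0],[0,0,0,0.9,0,0,0]]'
python3 -m creep '[[0,0,0,0.1,0,0,0],[0,0,0,0.2,0,0,0]]'
python3 -m creep '[[0,0,0,0.1,0,0,0],[0,0,0,0.2,0,0,0]]'
```

```text
clock: 4.7
eef_pos: [0.5306, 0.132, 0.0433]
ee_rot: [0.992, -0.125, 0.0, -0.0]
ft_force: [-1.7, 0.3, -1.1]
grip_width: 0.001
clock: 4.9
eef_pos: [0.532, 0.1315, 0.0433]
ee_rot: [0.992, -0.125, -0.0, -0.0]
ft_force: [-2.1, -0.4, -1.5]
grip_width: 0.002
clock: 5.1
eef_pos: [0.5339, 0.1311, 0.0433]
ee_rot: [0.992, -0.125, -0.0, -0.0]
ft_force: [-1.1, -0.1, -1.7]
grip_width: -0.0
```

```bash
python3 -m creep '[[0,0,0,0.1,0,0,0],[0,0,0,0.2,0,0,0],[0,0,0,0.3,0,0,0]]'
python3 -m creep '[[0,0,0,0.1,0,0,0],[0,0,0,0.2,0,0,0]]'
python3 - <<'E'
from h import *
print(wd(robot.read_state()['eef_pos']))
c=snap('scene','s3.png'); w=snap('wrist','w3.png')
b=c['frame'][150:280,300:420,::-1]; b=cv2.resize(b,None,fx=3.5,fy=3.5,interpolation=cv2.INTER_CUBIC); w=w['frame'][:,:,::-1]
o=np.zeros((455,420+380,3),np.uint8);o[:,:420]=b;o[:380,420:]=cv2.resize(w[0:230,210:440],(380,380),interpolation=cv2.INTER_CUBIC);cv2.imwrite('pics/c4.png',o)
E
```

```text
clock: 5.4
eef_pos: [0.5346, 0.1309, 0.0433]
ee_rot: [0.992, -0.125, -0.002, -0.0]
ft_force: [-8.7, 5.2, 6.3]
grip_width: 0.001
clock: 5.6
eef_pos: [0.5346, 0.1308, 0.0432]
ee_rot: [0.992, -0.126, -0.004, -0.0]
ft_force: [-13.5, 7.0, 11.1]
grip_width: -0.001
[-0.10959316  0.00053027  0.04321603]
```

View pics/c4.png

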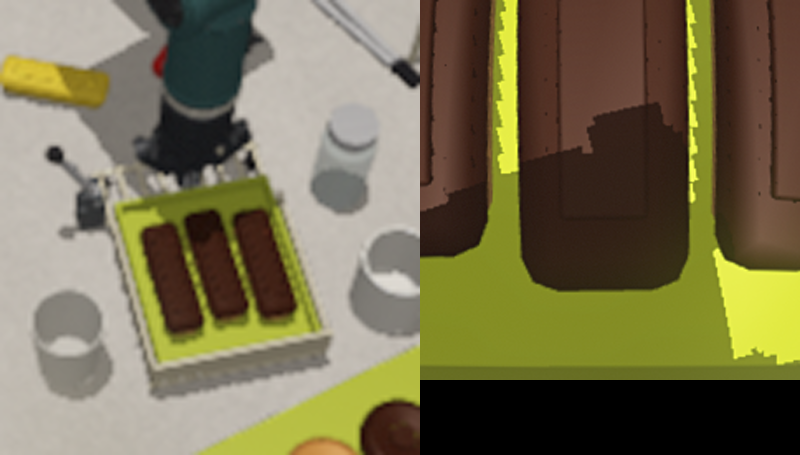

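Force rose to about 15 N with no further motion, and the finger stands at dock x −0.110 as predicted, so the tray is home. The picture shows the tray filling the dock up to the back stop. Next I back off, rise, and go to the −y side of the lever.

```bash
python3 -m creep '[[0,0,0,-1,0,0,0],[0,0,0,-3,0,0,0],[0,0,0,-6.5,0,0,0],[0,0,0,-6.5,0,-4,0],[0,0,0,-6.5,0,-8,0],[0,0,0,-6.5,0,-12,0],[0,0,0,-6.5,0,-16,0],[0,0,0,-6.5,0,-20.7,0],[0,0,0,-6.5,4.5,-20.7,0],[0,0,0,-6,9,-20.7,0],[0,0,0,-5,13,-20.7,0],[0,0,0,-3,17,-20.7,0],[0,0,0,-0.9,20.5,-20.7,0],[0,0,0,-0.9,20.5,-20.7,0],[0,0,0,-0.9,20.5,-16.7,0],[0,0,0,-0.9,20.5,-12.7,0],[0,0,0,-0.9,20.5,-10.2,0],[0,0,0,-0.9,20.5,-9.2,0],[0,0,0,-0.9,20.5,-9.2,0]]'
python3 - <<'E'
from h import *
print(wd(robot.read_state()['eef_pos']),rel(dw(-.114,-.171,.135),DOWN))
c=snap('scene','s4.png'); w=snap('wrist','w4.png')
b=c['frame'][150:280,300:420,::-1]; b=cv2.resize(b,None,fx=3.5,fy=3.5,interpolation=cv2.INTER_CUBIC); w=w['frame'][:,:,::-1]
o=np.zeros((455,420+380,3),np.uint8);o[:,:420]=b;o[:237,420:]=cv2.resize(w,(380,237),interpolation=cv2.INTER_AREA);cv2.imwrite('pics/c5.png',o)
E
```

```text
clock: 7.6
eef_pos: [0.4784, -0.066, 0.1345]
ee_rot: [0.992, -0.125, -0.001, -0.0]
ft_force: [0.0, -0.5, 0.7]
grip_width: 0.001
[-0.11492535 -0.20408513  0.13454467] (array([-0.   ,  0.002,  0.001]), array([ 0.1 , -3.31, -0.05]))
```

View pics/c5.png

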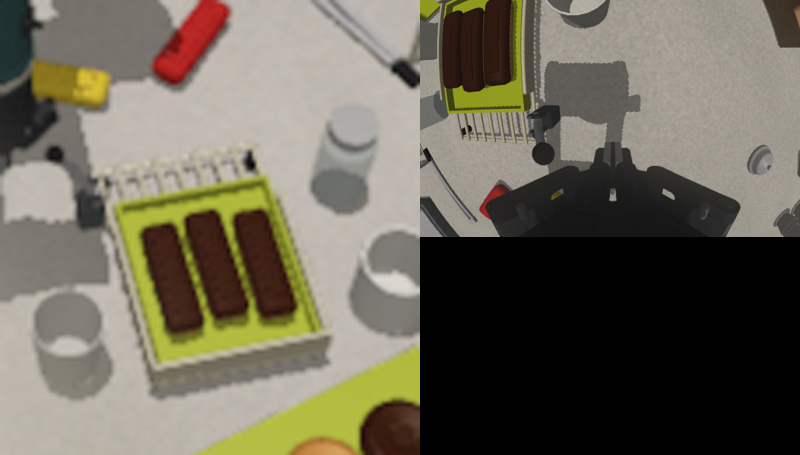

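Tray is home with the eclairs in place. In the wrist view the ball is at (543,153), level with the fingertips at (612,150). I'll push it along its arc.

```bash
python3 -m creep '[[0,0,0,0.1,-1,0,0],[0,0,0,0.1,-2,0,0],[0,0,0,0.1,-2.6,0,0],[0,0,0,0.1,-3.0,0,0],[0,0,0,0.1,-3.4,-0.1,0],[0,0,0,0.1,-3.8,-0.2,0],[0,0,0,0.1,-4.2,-0.4,0],[0,0,0,0.1,-4.6,-0.5,0],[0,0,0,0.1,-5.0,-0.6,0],[0,0,0,0.1,-5.4,-0.7,0]]'
python3 -m creep '[[0,0,0,0,-0.4,-0.1,0],[0,0,0,0,-0.8,-0.1,0],[0,0,0,0,-1.2,-0.2,0],[0,0,0,0,-1.6,-0.2,0],[0,0,0,0,-2.0,-0.2,0]]'
python3 - <<'E'
from h import *
print(wd(robot.read_state()['eef_pos']))
c=snap('scene','s5.png'); w=snap('wrist','w5.png')
b=c['frame'][150:280,300:420,::-1]; b=cv2.resize(b,None,fx=3.5,fy=3.5,interpolation=cv2.INTER_CUBIC); w=w['frame'][:,:,::-1]
o=np.zeros((455,420+380,3),np.uint8);o[:,:420]=b;o[:237,420:]=cv2.resize(w,(380,237),interpolation=cv2.INTER_AREA);cv2.imwrite('pics/c6.png',o)
E
```

```text
clock: 8.7
eef_pos: [0.4939, -0.0152, 0.1434]
ee_rot: [0.992, -0.125, 0.001, 0.001]
ft_force: [-1.9, -4.8, 8.8]
grip_width: -0.004
clock: 9.2
eef_pos: [0.4983, 0.0054, 0.1442]
ee_rot: [0.992, -0.125, -0.0, -0.0]
ft_force: [-0.7, -1.1, 0.3]
grip_width: 0.002
[-0.11353597 -0.12994496  0.14416623]
```

View pics/c6.png

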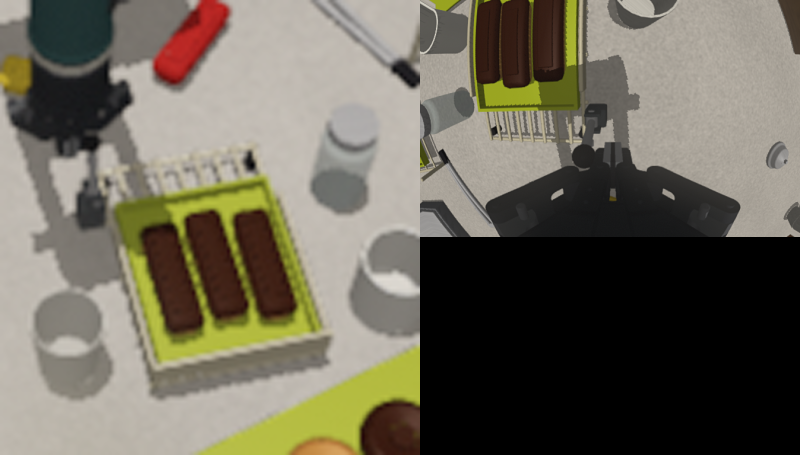

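The ball is in contact at about upright and the force has fallen to about 1 N. I'll push a little further, past dead centre.

```bash
python3 -m creep '[[0,0,0,0,-0.3,0,0],[0,0,0,0,-0.6,0,0],[0,0,0,0,-0.9,0,0],[0,0,0,0,-1.2,0,0],[0,0,0,0,-1.4,0,0],[0,0,0,0,-1.4,0,0]]'
python3 -m creep '[[0,0,0,0,2,0,0],[0,0,0,0,5,0,0],[0,0,0,0,8,0,0],[0,0,0,0,8,-4,0],[0,0,0,0,8,-9,0],[0,0,0,0,12,-12,0],[0,0,0,-3,17,-12,0],[0,0,0,-3,22,-12,0],[0,0,0,-3,22,-12,0]]'
python3 - <<'E'
from h import *
c=snap('scene','s6.png'); t=snap('top','t6.png')
b=c['frame'][150:280,300:420,::-1]; b=cv2.resize(b,None,fx=3.3,fy=3.3,interpolation=cv2.INTER_CUBIC)
q=cv2.resize(t['frame'][115:235,205:345,::-1],None,fx=2.8,fy=2.8,interpolation=cv2.INTER_CUBIC)
o=np.zeros((430,800,3),np.uint8);o[:b.shape[0],:b.shape[1]]=b;o[:q.shape[0],400:400+q.shape[1]]=q;cv2.imwrite('pics/c7.png',o)
for x,y,z in((-.114,-.003,.048),(-.1,0,.052)): print(proj(c,dw(x,y,z)),proj(t,dw(x,y,z)))
E
```

```text
clock: 9.9
eef_pos: [0.5019, 0.0188, 0.1443]
ee_rot: [0.992, -0.125, -0.0, -0.0]
ft_force: [0.4, 0.9, 0.4]
grip_width: 0.003
clock: 10.8
eef_pos: [0.4166, -0.1913, 0.2649]
ee_rot: [0.992, -0.127, 0.0, 0.001]
ft_force: [1.0, -0.1, -0.3]
grip_width: 0.001
(np.float64(351.6363390817463), np.float64(200.7597493360809)) (np.float64(265.79328447966594), np.float64(202.01651775035552))
(np.float64(353.42970353522077), np.float64(203.1300917793595)) (np.float64(265.92023459428987), np.float64(197.4136175244815))
```

View pics/c7.png

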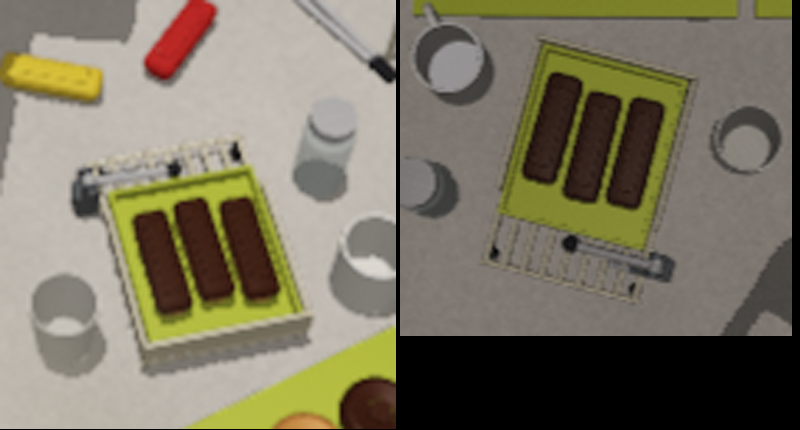

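The ball is at top pixel (265.7,201.8) against a predicted shut position of (265.8,202.0). The tray is against the back stop, and the other objects near the dock are where they were.

```bash
python3 -c "
from h import *
print(robot.close_job())"
```

```text
the job is handed in; nothing more can be done
None
```

The tray is fully home and the retaining lever is snapped shut across its front. I handed the job in at about 11 s, with the arm clear of everything.

- **Tray:** I pushed it in with closed fingertips on the middle of its front wall. It stopped within 2 mm of the predicted home position, and the force then rose to about 18 N with no further motion.
- **Lever:** I pushed the ball from its outer side, with about 10 N total at the one reading taken partway. At upright the force fell to about 1 N, and slightly past it the lever snapped shut by itself. In the last top picture the ball was at pixel (265.7, 201.8), against a predicted shut position of (265.8, 202.0).
- **Surroundings:** The eclairs are still lying in the tray. The mug, cup, shaker, and red and yellow look-alikes stand where they were. I did not re-inspect the carton, bell and whole tongs in the last crops, but the arm passed well above or clear of them.

No checks failed or disagreed.

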